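Press a flanged plug home with the bar clamp and let the clamp go

ROBOT

A 6-joint arm with a two-finger parallel gripper is mounted at the origin on a cart in front of the work surface, level with it; the furniture and walls round the work are solid. World frame = base frame: x ahead of the robot, y to its left, z up, the work surface at z = 0. Lengths are in m, angles in rad, forces in N, time in s.
With the tool pointing down it reaches from about 0.375 to 0.975 m from the base axis. Payload 3.8 kg.
Tool frame: the origin (TCP) lies midway between the tips of the shut fingers; the grasp point (between the pads) lies 19 mm behind it; x points along the fingers, y is the direction in which the jaws open and shut, and the axes are right-handed (so a half turn about x gives the same grasp; the last joint's range is limited). The gripper opens to 88 mm and grips with 3 to 60 N. Pads are 18 mm wide; open, the fingers measure 123 mm over their backs; the gripper's body (75 mm by 187 mm) begins 45 mm behind the grasp point.
Start: joints at [1.235, 0.264, 1.604, -0, 1.274, -0.037], TCP at [0.199, 0.645, 0.239] pointing down, gripper open.
Joint ranges: [-2.63, 2.63], [-0.94, 2.18], [0.31, 2.57], [-1.31, 4.45], [0, 2.66], [-2.55, 2.55]. Speed limits (rad/s): [2.57, 2.57, 3.14, 3.14, 3.14, 3.14].

INTERFACE

Orientations are given as a unit quaternion [x, y, z, w].
In Python, from plant import ctrl, readout, eyes, order gives the robot as it stands. Calls block until the motion is done:
- ctrl.move_ptp(position, orientation): joint-space move of the TCP to a pose.
- ctrl.servo_line(position, rotation=None, vel=0.15): straight line of the TCP; rotation=None keeps the orientation; vel is the mean speed in m/s.
- ctrl.set_joints(angles): joint-space move.
- ctrl.command_gripper(opening, effort=None): finger opening in m; effort is the grip in N (None keeps the last); returns when the fingers have stopped.
- ctrl.dwell(seconds).
- ctrl.ik(position, orientation): joint angles nearest the present ones, or None.
- readout.get_obs(): the state.
- eyes.capture(name): name is "scene" or "top" or "wrist"; returns the picture (420x560x3 uint8, red, green, blue); there is no depth.
- eyes.camera_info(name): a dict with "intrinsics" (3x3 intrinsics, pixels), "rvec" (rotation vector, rad) and "tvec" (3), from world to camera coordinates, as OpenCV has them. Camera axes: x right, y down, z forward; pixel columns grow to the right and rows downward; lengths in m; the calibration is good to about 2 mm. A picture is of the moment at which its call begins: read the wrist's pose just before it. camera_info takes no time and is no camera call; for the wrist camera it gives the pose at the moment of the call.
A pose or a line that the arm cannot do raises ctrl.IKError and nothing moves.
- order.job_done(): hands the job in, once; it reports no verdict.
The state is a dict: "time_s": time; "qpos": joint angles; "joint_vel": joint speeds; "effort": joint torques, N m; "tcp_pos": TCP position; "orientation": TCP orientation; "ft_force": force on the tool from outside, world axes, zero at the start; "torque": the same for the moment, N m; "finger_gap": finger opening in m.
Only numpy, scipy, OpenCV 4.12 (cv2) and the standard library are available. Lean on these libraries where they do the work, as an engineer would, in place of code of your own. Each camera call takes 0.05 s, during which the arm holds its last target. There are 200 camera calls.

TASK

The bar clamp on the bench is to press the steel flanged plug into the aluminium housing that sits in it. Squeeze the clamp's trigger towards its handle, letting it spring back between squeezes, until the jaw has pushed the plug fully home with its flange against the housing; then press the release tab down so that the jaw springs all the way back, and leave the plug home. Work the clamp only by its trigger and tab: do not push the jaw, its bar or the plug with the robot, and leave the loose things round the clamp where they are.

Things in the scene. Friction and masses are not known exactly. Their poses are not given: they have to be found in the camera images.
- clamp: Bar clamp screwed to the bench, 60 wide, 245 long, 107 mm high. Origin on the bench under it; z up; bar along y. Along y in mm: fixed black handle grip -105 to -95; black trigger -62 to -54; grey housing -30 to 10 (top z 54) with the release tab; aluminium block 30 to 66 (top z 81) holding the plug; moving jaw 103 to 116 (open). The toothed bar runs low through all (z 21 to 37).
- handle_outer (a point): Middle of the outer (-y) face of the fixed handle grip, at z = 88 mm. The grip is 26 mm wide (clamp x), 10 mm thick (y), from z = 52 to 107 mm. Clear space on its -y side. Axes as the clamp's.
- trigger_outer (a point): Middle of the outer (+y) face of the trigger, at z = 88 mm; moves with it. An upright paddle 26 mm wide (x), 8 mm thick (y), z = 52 to 107 mm, parallel to the handle grip: 51 mm over both outer faces at rest, 30 mm fully squeezed. Only the trigger moves, the handle is rigid. Axes as the clamp's.
- trigger (a joint): Travel of the trigger to the handle (clamp -y), m: 0 at rest, 0.021 fully squeezed; springs back. Takes 3 N to start, up to about 18 N. A full squeeze pulls the jaw 14 mm (two 7 mm ratchet teeth), 14 mm of squeeze one tooth, under 6 mm nothing. Let it spring back to 0 before the next squeeze. With the plug home it stops hard, perhaps early; 25 N of grip is enough.
- jaw (a joint): Travel of jaw and bar to the housing (clamp -y), m: 0 fully open, 0.031 when it has pushed the plug home. A ratchet of 7 mm teeth holds it against its opening spring (3 to 4 N) after a squeeze (it slips back up to 7 mm to the last tooth). Starts anywhere from open to two teeth closed.
- jaw_face (a point): Middle of the jaw's pressing face (30 mm square, looks to clamp -y, 58 mm above the bench); moves with the jaw. Axes as the clamp's.
- plug (a joint): How far the plug has gone in, m: 0 with its flange 14 mm off the housing, 0.014 home with the flange against the housing. It stays where it is pushed (4 N friction).
- plug_face (a point): Middle of the outer end of the plug, a steel plug with a flange 30 mm across and 6 mm thick, axis along clamp y, 58 mm above the bench; the jaw presses on it. Axes as the clamp's.
- release_tab (a joint): How far the release tab is pressed down, m: 0 at rest, 0.006 fully down; sprung (1 to 2 N, up to 5 N while the ratchet is loaded). Fully down it frees the jaw, which springs open in about half a second if kept down with the trigger at rest. It dips by itself as ratchet teeth pass.
- tab_top (a point): Middle of the top of the release tab, a flat black ribbed pad 24 mm (clamp x) by 22 mm (y), 6 mm thick, 68 mm above the bench at rest, between trigger and block; press straight down. Axes as the clamp's.
- grease_tin: Bystander: round tin 67 mm across, 29 mm high, loose beside the clamp. Origin under its centre.
- loupe: Bystander: black loupe 35 mm across, 41 mm high, loose beside the clamp. Origin under its centre.
- ref_block_2: Bystander: round steel block 56 mm across, 16 mm high, loose beside the clamp. Origin under its centre.

How it is judged:
By the outcome, as a careful person would: the job done as asked, in the order asked, and still so for the second after the job is handed in, with the robot touching nothing.
It also fails if it takes over 48 s, if anything falls off the work surface, if the arm or the gripper's body presses on something with over 40 N, if the wrist force passes 120 N, or if a joint passes its speed limit or range.

## Working session

There is one attempt and no reset: what is moved stays moved. The work goes in short steps, each a Python script; the robot and the scene stay as the last script left them, time stands still between calls to the robot, and variables do not carry over. Pictures are saved under pics/ and viewed, on a budget of 10 in all, crops included, one or two more only if the job needs it, and the job is handed in when it is done.

```bash
mkdir -p pics; ls; python3 - <<'E'
from plant import ctrl, readout, eyes
import cv2, numpy as np
for n in("scene","top"):
    cv2.imwrite(f"pics/{n}0.png",cv2.resize(eyes.capture(n)[:,:,::-1],(784,588),interpolation=cv2.INTER_CUBIC))
    c=eyes.camera_info(n);R=cv2.Rodrigues(np.array(c["rvec"],float))[0];print(n,np.array(c["intrinsics"]).tolist(),(-R.T@np.array(c["tvec"]).ravel()).round(3),R.round(2).tolist())
print(readout.get_obs())
E
```

```text
pics
scene [[440.11550335327826, 0.0, 285.85110659833146], [0.0, 440.11550335327826, 208.32843707075128], [0.0, 0.0, 1.0]] [ 0.126 -0.421  0.619] [[0.82, -0.57, -0.02], [-0.37, -0.51, -0.78], [0.43, 0.64, -0.63]]
top [[409.1803917930108, 0.0, 277.63239088920284], [0.0, 409.1803917930108, 210.6830727993752], [0.0, 0.0, 1.0]] [0.329 0.148 0.934] [[-0.02, -1.0, 0.01], [-0.98, 0.01, -0.18], [0.18, -0.02, -0.98]]
{'time_s': 0.1, 'qpos': array([ 1.23508889e+00,  2.64652992e-01,  1.60524059e+00, -5.62412353e-06,
        1.27373950e+00, -3.69119536e-02]), 'joint_vel': array([ 0.00086898, -0.00198764, -0.00244298,  0.00058224,  0.00132624,
       -0.00075443]), 'effort': array([-2.03757900e-04, -5.03604841e+01, -3.58072579e+01,  7.30758137e-02,
        2.33185315e-02, -8.01989199e-05]), 'tcp_pos': array([0.19849337, 0.64446622, 0.23752756]), 'orientation': array([ 0.10453772,  0.69936173, -0.10595625,  0.69909821]), 'ft_force': array([-0.26062821, -0.07001292, -0.25967612]), 'torque': array([ 0.04835795, -0.02206507,  0.04168384]), 'finger_gap': 0.0882642062049634}
```

View pics/scene0.png

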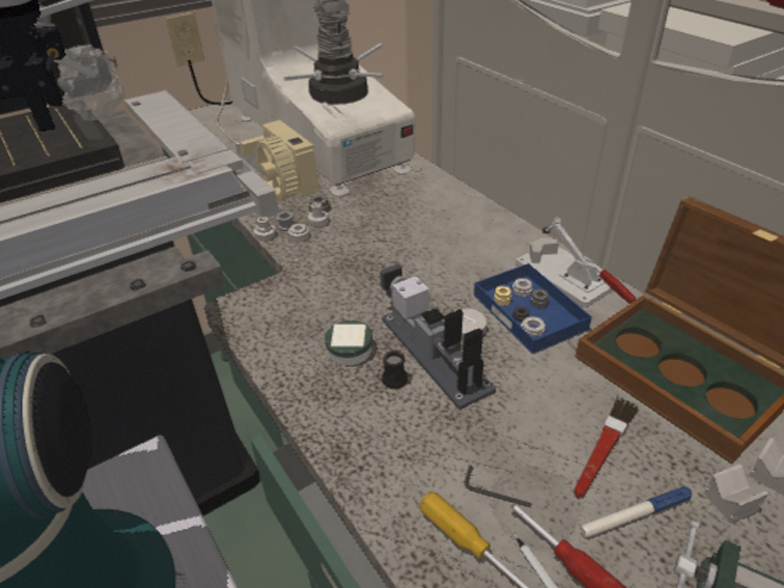

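View pics/top0.png

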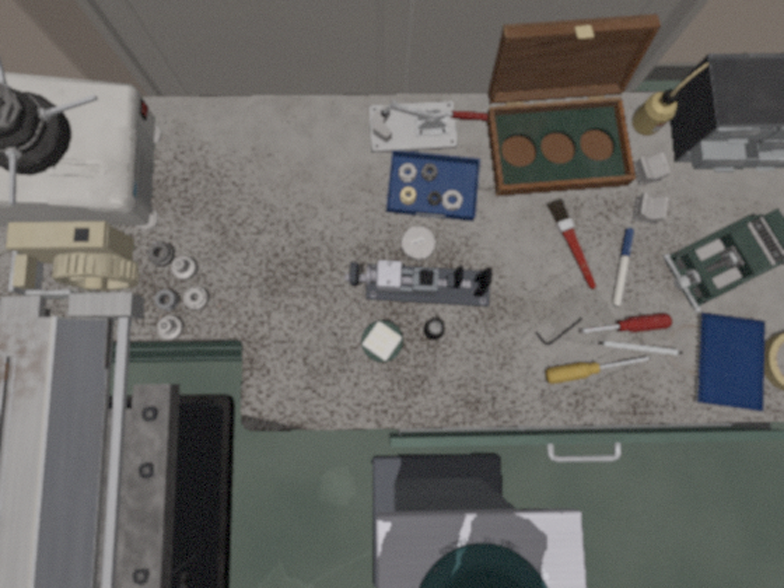

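The scene view shows the clamp with its handle nearest at (470,355) and the jaw at (392,275). The loupe is at (394,368), the tin at (348,342) and the steel block at (470,322). In the top view the clamp's bar runs almost along the image columns. The handle is at (484,281), trigger (459,278), tab (426,277), block (389,273) and jaw (355,273). I'll move above the handle and trigger, and use the wrist camera to refine these.

```bash
cat > h.py <<'E'
from plant import ctrl, readout, eyes, order
import cv2, numpy as np
from scipy.spatial.transform import Rotation as Ro
def ray(n,uv,z,c=None):
    c=c or eyes.camera_info(n);R=cv2.Rodrigues(np.array(c["rvec"],float))[0];t=np.array(c["tvec"],float).ravel()
    C=-R.T@t;d=R.T@np.linalg.inv(np.array(c["intrinsics"]))@np.array([uv[0],uv[1],1.]);return C+d*(z-C[2])/d[2]
def down(a):  # fingers down, jaws open along world direction at angle a
    y=np.array([np.cos(a),np.sin(a),0]);x=np.array([0,0,-1.]);return Ro.from_matrix(np.c_[x,y,np.cross(x,y)]).as_quat()
E
python3 - <<'E'
from h import *
P={'handle':((484,281),.107),'trig':((459,278),.107),'tab':((426,277),.068),'block':((389,273),.081),'baseR':((490,304),.005),'baseL':((366,299),.005)}
for k,(p,z) in P.items(): print(k,ray('top',np.array(p)/1.4,z).round(4))
# fine: block mask in top
g=eyes.capture('top');hsv=cv2.cvtColor(g,cv2.COLOR_RGB2HSV)
crop=g[165:235,240:365];cv2.imwrite('pics/topcrop.png',cv2.resize(crop[:,:,::-1],None,fx=6,fy=6,interpolation=cv2.INTER_CUBIC))
o=readout.get_obs();print(Ro.from_quat(o['orientation']).as_matrix().round(2))
E
```

```text
handle [ 0.4965 -0.0055  0.107 ]
trig [0.5016 0.0313 0.107 ]
tab [0.512  0.0768 0.068 ]
block [0.5163 0.1341 0.081 ]
baseR [ 0.4784 -0.0326  0.005 ]
baseL [0.4897 0.1715 0.005 ]
[[-0.    0.29  0.96]
 [-0.    0.96 -0.29]
 [-1.   -0.   -0.  ]]
```

View pics/topcrop.png

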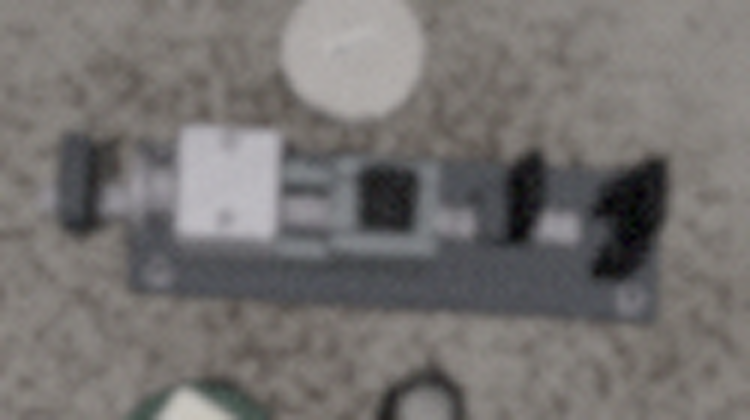

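The crop (6x, offset 240,165) shows the block top centred at (230,183), the tab at (387,200), the trigger near (525,195), the handle near (635,215) and the jaw at (76,180). Yaw is about -0.055 rad. Next is a closer look from above.

```bash
python3 - <<'E'
from h import *
a=np.pi/2-.055
for p in([.505,.03,.28],[.45,.05,.28]):
    try: ctrl.move_ptp(p,down(a));break
    except ctrl.IKError as e: print(e)
c=eyes.camera_info('wrist');g=eyes.capture('wrist')
import pickle;pickle.dump(c,open('w1.pkl','wb'));np.save('w1.npy',g)
cv2.imwrite('pics/w1.png',cv2.resize(g[:,:,::-1],(784,588),interpolation=cv2.INTER_CUBIC))
R=cv2.Rodrigues(np.array(c["rvec"],float))[0];print((-R.T@np.array(c["tvec"]).ravel()).round(3),R.round(2).tolist())
o=readout.get_obs();print(o['time_s'],o['tcp_pos'],o['qpos'].round(2))
E
```

```text
[0.425 0.035 0.427] [[0.05, 1.0, 0.0], [0.95, -0.05, 0.31], [0.31, -0.02, -0.95]]
2.6417 [0.50508088 0.03065255 0.27992783] [ 0.01 -0.08  1.91  0.    1.32 -1.51]
```

View pics/w1.png

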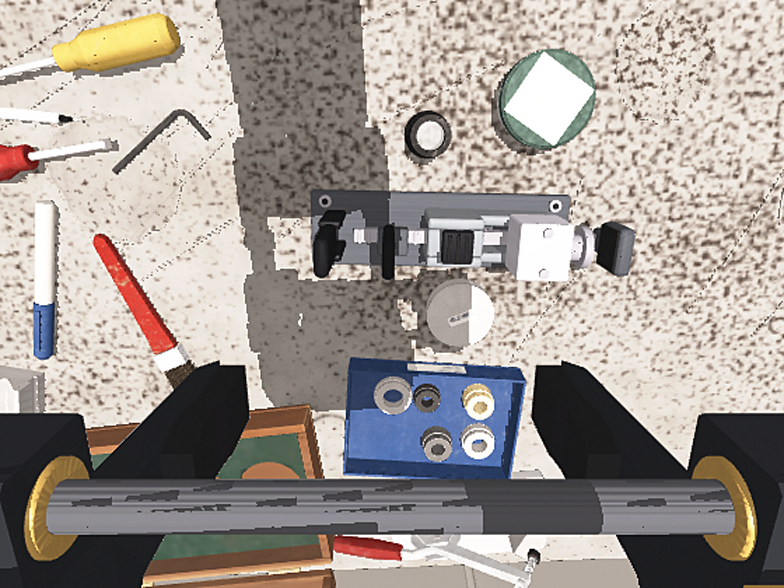

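The wrist view shows base screws at (325,201) and (557,206), the trigger at (388,250), the handle at (325,245), the tab at (458,245), the block top spanning (515-571, 217-281) and the jaw at (618,248). I'll cast rays on these and print a crop of them.

```bash
python3 - <<'E'
from h import *
import pickle;c=pickle.load(open('w1.pkl','rb'));g=np.load('w1.npy')
P={'screwR':((325,201),.006),'screwL':((557,206),.006),'trigT0':((388,226),.107),'trigT1':((388,278),.107),'hand':((322,276),.107),'tab':((458,245),.068),'blk0':((515,217),.081),'blk1':((571,280),.081),'blk2':((569,220),.081),'blk3':((517,281),.081)}
for k,(p,z) in P.items(): print(k,ray('w',np.array(p)/1.4,z,c).round(4))
cv2.imwrite('pics/w1c.png',cv2.resize(g[125:210,210:460][:,:,::-1],None,fx=3.2,fy=3.2,interpolation=cv2.INTER_CUBIC))
E
```

```text
screwR [ 0.4833 -0.0192  0.006 ]
screwL [0.4973 0.1643 0.006 ]
trigT0 [0.4865 0.0308 0.107 ]
trigT1 [0.5195 0.029  0.107 ]
hand [ 0.516  -0.0124  0.107 ]
tab [0.51  0.078 0.068]
blk0 [0.4901 0.1141 0.081 ]
blk1 [0.5355 0.1529 0.081 ]
blk2 [0.4941 0.1496 0.081 ]
blk3 [0.5342 0.1162 0.081 ]
```

View pics/w1c.png

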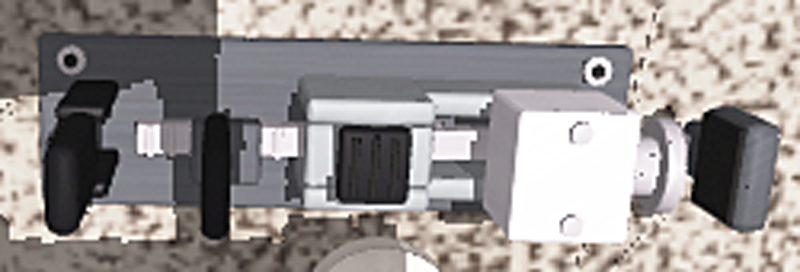

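```bash
python3 - <<'E'
from h import *
a=np.pi/2-.075;q=down(a)
ctrl.command_gripper(.078,25)
ctrl.move_ptp([.502,-.002,.17],q)
f0=readout.get_obs()['ft_force']
ctrl.servo_line([.502,-.002,.070],vel=.08)
o=readout.get_obs();print(o['time_s'],o['tcp_pos'],o['ft_force']-f0)
g=eyes.capture('wrist');cv2.imwrite('pics/w2.png',cv2.resize(g[:,:,::-1],(784,588)))
for gap in(.066,.050,.040,.028):
    ctrl.command_gripper(gap,25);o=readout.get_obs();print(gap,o['time_s'].__round__(2),o['finger_gap'].__round__(4),(o['ft_force']-f0).round(1),o['tcp_pos'].round(4))
g=eyes.capture('wrist');cv2.imwrite('pics/w3.png',cv2.resize(g[:,:,::-1],(784,588)))
ctrl.command_gripper(.078);o=readout.get_obs();print(o['time_s'],o['finger_gap'],(o['ft_force']-f0).round(1))
E
```

```text
4.9333 [ 0.50261002 -0.00203222  0.07062988] [ 1.08432116  0.86808079 -0.02290127]
0.066 5.37 0.0659 [0.6 2.8 2.6] [ 0.5025 -0.0016  0.0705]
0.05 5.8 0.0503 [0.3 8.3 1.7] [ 0.5025 -0.0007  0.0704]
0.04 6.16 0.0395 [1.2 8.6 2.2] [ 5.025e-01 -5.000e-04  7.040e-02]
0.028 6.47 0.0295 [ 0.1 -1.2  3.8] [ 0.5024 -0.0027  0.0704]
7.3667 0.07821586771883601 [ 1.   0.8 -0.3]
```

View pics/w3.png

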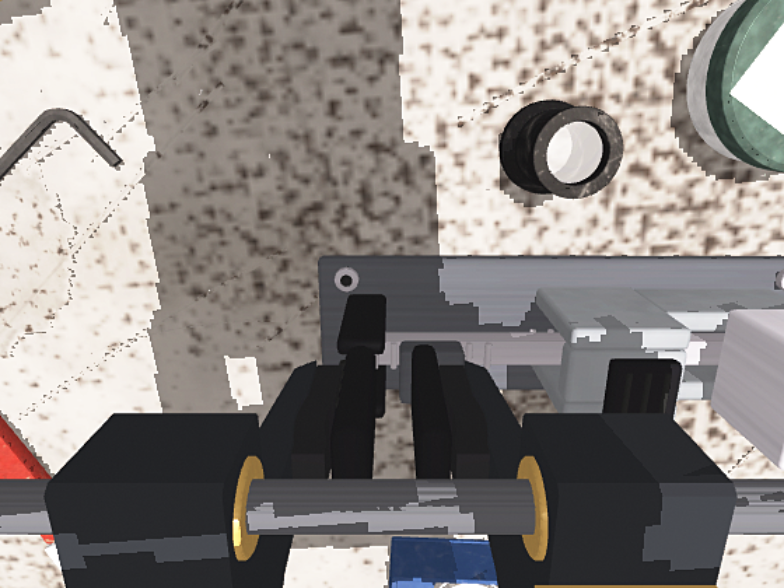

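The fingers hold the handle and trigger squarely at a 29.5 mm gap, so that was a full squeeze. The handle is at (360,420) and the trigger at (435,420), with the tab clear at (643,385). I'll squeeze on until the trigger stops early.

```bash
python3 - <<'E'
from h import *
cv2.imwrite('pics/s1.png',eyes.capture('scene')[:,:,::-1])
f0=np.zeros(3)
for i in range(3):
    ctrl.command_gripper(.028,26);ctrl.dwell(.25);o=readout.get_obs();print(i,round(o['time_s'],2),round(o['finger_gap'],4),o['ft_force'].round(1),o['tcp_pos'].round(4))
    ctrl.command_gripper(.078);ctrl.dwell(.3)
    if o['finger_gap']>.0315:break
s=eyes.capture('scene');cv2.imwrite('pics/s2.png',cv2.resize(s[170:290,250:370][:,:,::-1],None,fx=5,fy=5,interpolation=cv2.INTER_CUBIC))
o=readout.get_obs();print(o['time_s'],o['finger_gap'],o['ft_force'])
E
```

```text
0 8.4 0.034 [ 2.   6.8 -2. ] [ 5.019e-01 -4.000e-04  6.970e-02]
9.5333 0.07822078086566375 [ 0.80727687 -0.90603809  0.31393935]
```

View pics/s2.png

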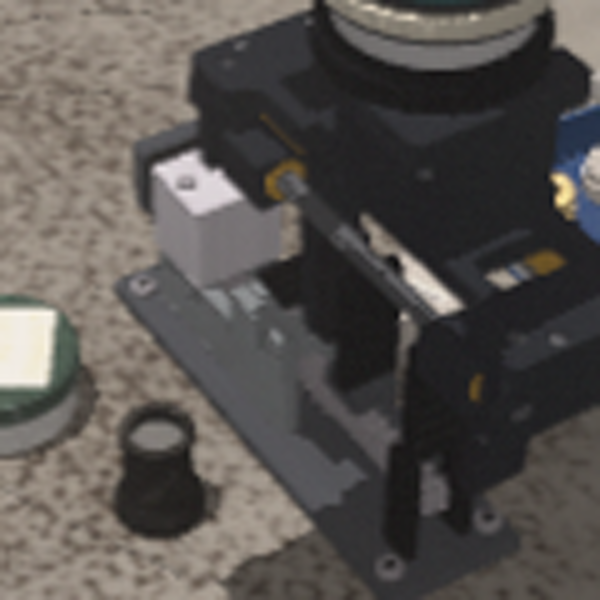

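The scene crop shows the jaw at (155,165), now close behind the block, and the loose things undisturbed. The second squeeze stopped early, at 34 mm. I'll confirm with another squeeze, then retreat and look.

```bash
python3 - <<'E'
from h import *
for e in(26,30):
    ctrl.command_gripper(.028,e);ctrl.dwell(.4);o=readout.get_obs();print(e,round(o['time_s'],2),round(o['finger_gap'],4),o['ft_force'].round(1),o['tcp_pos'].round(4))
    ctrl.command_gripper(.078);ctrl.dwell(.3)
p=[.502,-.002,.17];ctrl.servo_line(p,vel=.15)
ctrl.servo_line([.505,.13,.25],vel=.25)
import pickle
c=eyes.camera_info('wrist');g=eyes.capture('wrist');pickle.dump(c,open('w4.pkl','wb'));np.save('w4.npy',g)
cv2.imwrite('pics/w4.png',cv2.resize(g[:,:,::-1],(784,588),interpolation=cv2.INTER_CUBIC))
print(readout.get_obs()['time_s'])
E
```

```text
26 10.59 0.0408 [ 2.6 21.2 -3.3] [0.5023 0.0029 0.0697]
30 12.65 0.0408 [ 2.3 20.9 -3.2] [0.5022 0.0028 0.0697]
15.2833
```

View pics/w4.png

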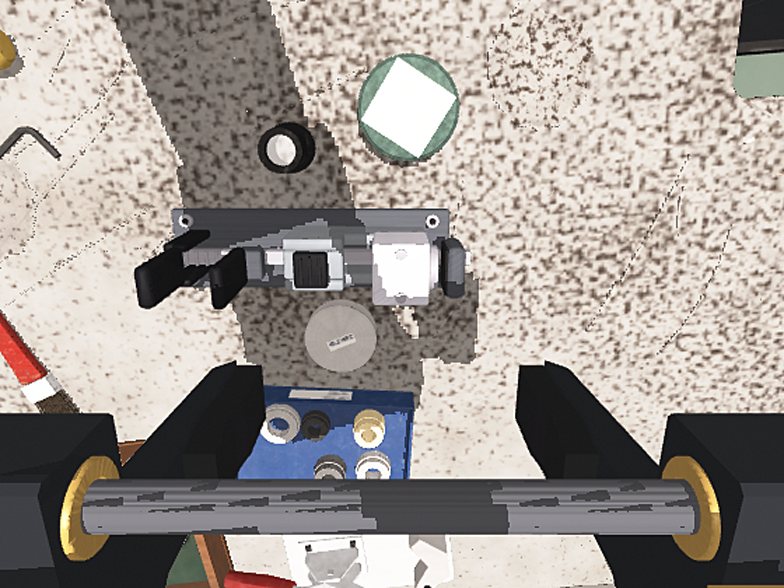

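The wrist view shows the jaw (453,265) hard up behind the flange (436,262), about 10 px, or 6–8 mm, off the block. That fits the plug being home, and the repeated hard stop at 40.8 mm agrees. The tab is at (311,270). Next I press it.

```bash
python3 - <<'E'
from h import *
import pickle;c=pickle.load(open('w4.pkl','rb'))
t=ray('w',np.array((311,270))/1.4,.068,c);b=ray('w',np.array((402,268))/1.4,.081,c)
print('tab',t,'blk',b)
assert abs(t[0]-.51)<.006 and abs(t[1]-.078)<.006
x,y=(t[:2]+[.510,.078])/2
ctrl.command_gripper(0,20)
ctrl.servo_line([x,y,.12],vel=.25);ctrl.servo_line([x,y,.074],vel=.1)
f0=readout.get_obs()['ft_force']
for z in(.068,.065,.062,.0605,.0595):
    ctrl.servo_line([x,y,z],vel=.03);o=readout.get_obs();f=(o['ft_force']-f0).round(1);print(z,o['tcp_pos'].round(4),f,round(o['time_s'],2))
    if f[2]>15:break
ctrl.dwell(1.2);o=readout.get_obs();print(o['tcp_pos'].round(4),(o['ft_force']-f0).round(1))
ctrl.servo_line([x,y,.12],vel=.15);ctrl.servo_line([.505,.13,.25],vel=.25)
g=eyes.capture('wrist');cv2.imwrite('pics/w5.png',cv2.resize(g[:,:,::-1],(784,588),interpolation=cv2.INTER_CUBIC))
print(readout.get_obs()['time_s'])
E
```

```text
tab [0.51135417 0.07815387 0.068     ] blk [0.51082996 0.13640201 0.081     ]
0.068 [0.5107 0.0781 0.0681] [-1.7  0.8 -1.3] 18.12
0.065 [0.5108 0.0781 0.065 ] [-0.1 -0.1 -0.7] 18.38
0.062 [0.5112 0.0781 0.0624] [-0.9  0.5  2.1] 18.62
0.0605 [0.5114 0.0781 0.0622] [-4.3  0.  11.5] 18.88
0.0595 [0.5115 0.0782 0.062 ] [-7.4 -1.  15.9] 19.12
[0.5115 0.0782 0.062 ] [-6.8  0.4 17.2]
21.6333
```

View pics/w5.png

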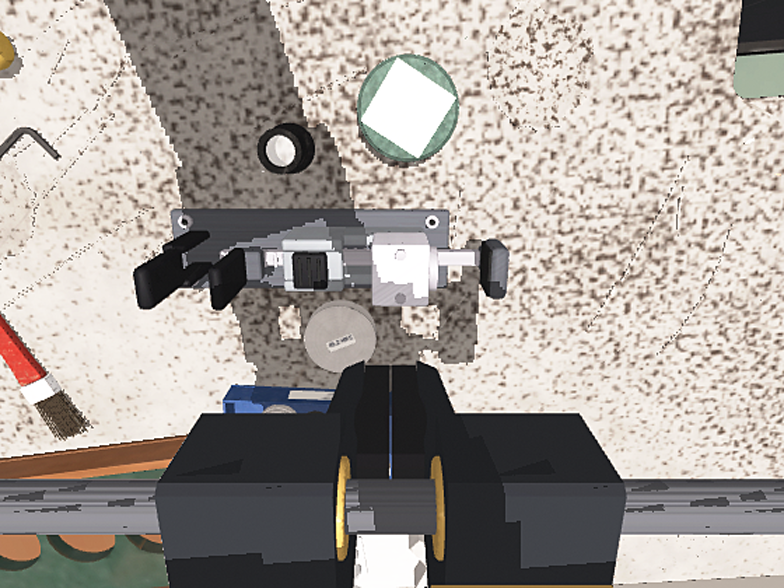

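The jaw has sprung back, now at (494,270) against (453,265) before. The flange (434,262) is still tight against the block, and the loose things have not moved. I'll check the dimensions numerically, then hand in.

```bash
python3 - <<'E'
from h import *
import pickle;c=eyes.camera_info('wrist')
B=lambda u,v,z:round(1000*ray('w',(u/1.4,v/1.4),z,c)[1],1)
print('block +y top edge',B(429,262,.081),'flange outer',B(439,258,.073),'jaw face',B(482,258,.073))
g=cv2.cvtColor(eyes.capture('wrist'),cv2.COLOR_RGB2GRAY)
print(g[183:187,300:350].mean(0).astype(int))
E
```

```text
block +y top edge 153.0 flange outer 159.9 jaw face 186.6
[255 255 255 254 255 255 255 186 238 235 234 233 228 208 246 242 241 241
 241 241 241 242 242 242 242 242 242 242 242 242 242 242 242 242 242 242
 242 243 246 255 122 140 152  61  15  24  26  26  23  23]
```

```bash
python3 -c "
from plant import *
order.job_done();print(readout.get_obs()['time_s'])"
```

```text
the job is handed in; nothing more can be done
the job is handed in; nothing more can be done
```

The plug is pressed home and the jaw has sprung fully back. I handed the job in at about 22 s of the 48 s allowed; no verdict is reported.

**Squeezing:** I made four squeezes with the gripper over handle and trigger, letting the trigger spring back each time. The first was a full squeeze (29.5 mm over both faces). The second stopped early at 34 mm. The third and fourth both stopped hard at 40.8 mm with about 21 N on the wrist, so the plug could go no further.

**Release:** I pressed the tab straight down with the closed fingers until it stopped at 62 mm above the bench, with about 17 N. I held it there 1.2 s, then backed well clear.

**Last checks, by wrist camera:**
- **Jaw:** my first edge reading put its face 34 mm from the block. Allowing for the face's top edge showing further right, it is about 36.5 mm, against 37 mm for fully open.
- **Plug:** the flange's outer edge measured 6.9 mm from the block, against 6 mm if home. That 0.9 mm is within about one pixel and the 2 mm calibration, so the camera alone doesn't prove the last millimetre. The repeated hard stop is the stronger evidence.
- **Loose things:** the tin, loupe and steel block look unmoved between the pictures before and after the release, and the robot was touching nothing at hand-in.

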